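Set and lock the rinse-water regulator, then hold the clip open on its record card

ROBOT

A 6-joint arm with a two-finger parallel gripper is mounted at the origin on the work surface. World frame = base frame: x ahead of the robot, y to its left, z up, the work surface at z = 0. Lengths are in m, angles in degrees, forces in N, time in s.
With the tool pointing down it reaches from about 0.375 to 0.9 m from the base axis. Payload 3.1 kg.
Tool frame: the origin (TCP) lies at the very end of the fingers, on their centre line; the grasp point (between the pads) lies 19 mm behind it (grasp_offset is the distance from the TCP to the grasp point, in m); z points along the fingers, y is the direction in which the jaws open and shut (so a half turn about z gives the same grasp; the last joint's range is limited). The gripper opens to 87 mm and grips with 3 to 60 N. Pads are 19 mm wide; open, the fingers measure 117 mm over their backs; the gripper's body (75 mm by 190 mm) begins 51 mm behind the grasp point.
Start: joints at [65.804, 30.224, 82.088, -0, 67.689, -10.227], TCP at [0.151, 0.607, 0.223] pointing down, gripper open.
Joint ranges: [-176.69, 176.69], [-43.24, 126.21], [12.49, 139.97], [-82, 262], [0, 151.66], [-163.58, 163.58]. Speed limits (degrees/s): [159.86, 159.86, 180, 180, 180, 180].

INTERFACE

Orientations are given as a 3x3 rotation matrix whose columns are the frame's x, y, z axes.
In Python, from rig import * gives the robot as it stands. The module is installed in compiled form; this text tells all that it offers.
- The arm moves only by the tool play_rows, never from a script. Its argument "plan" is a list that holds one entry, the list of rows, each a list of 7 numbers: the shift along the world's x, y, z each as a share of 5 cm, from -1 to 1, then the turn, a rotation vector about the world's x, y, z each as a share of pi rad, from -1 to 1, then the gripper's target within -1 to 1 (fully open at 1, half-way at 0, shut at -1). A call has 1 to 12 rows; each row shifts and turns the commanded pose from where the row before left it; what a row does not reach is not made up. A row lasts 1/10 s, in which the tool goes at most 50 mm and 8.59 degrees, less where a joint would pass 70% of its speed; a pose out of reach is approached as far as the arm can. A call with a number of a shift or a turn outside -1 to 1 is refused whole. A call with a gripper value outside its range is refused whole. The fingers move at their own pace and stop on an object; the grip force is fixed at half the most. Time passes only in rows, so rows that do not move let the fingers close. It gives the time, the measured TCP pose, the force and the opening at its end, in the units of the state.
- read_state(): the state, without advancing time (a new reading comes with each control period).
- capture(name): name is "scene" or "top"; returns the picture (384x512x3 uint8, red, green, blue); there is no depth.
- camera_params(name): a dict with "intrinsics" (3x3 intrinsics, pixels), "R" (3x3) and "t" (3): a world point X has camera coordinates R X + t. Camera axes: x right, y down, z forward; pixel columns grow to the right and rows downward; lengths in m; the calibration is good to about 2 mm. A picture is of the moment at which its call begins. camera_params takes no time and is no camera call.
- hand_in(): hands the job in, once; it reports no verdict.
The state is a dict: "time_s": time; "joint_positions": joint angles; "qvel": joint speeds; "tau": joint torques, N m; "position": TCP position; "tcp_rot": TCP orientation; "force": force on the tool from outside, world axes, zero at the start; "moment": the same for the moment, N m; "opening": opening from 0.0 (shut) to 1.0 (fully open).
Only numpy, scipy, OpenCV 4.12 (cv2) and the standard library are available. Lean on these libraries where they do the work, as an engineer would, in place of code of your own. Each camera call takes 0.05 s, during which the arm holds its last target. There are 200 camera calls.

TASK

Turn the rinse-water regulator's knob until its pointer is on the long raised mark, then slide the lock hood all the way over the knob. Then take the wooden spring clip from its rest, squeeze it wide open and bring it down over the middle of the record card's top edge, and finish while still holding it there, upright and gaping on both sides of the card without touching it, so that a neighbour can slip the reading slip in. Leave everything else on the slab where it is.

Things in the scene. Friction and masses are not known exactly. Their poses are not given: they have to be found in the camera images.
- knob (a joint): angle of the regulator's knob, rad, range 0 to 2.4; grows as the knob turns clockwise seen from above. It reads 1.5 when the pointer is on the long mark. Starts short of the mark (0.1 to 0.75); stays where it is left (friction about 0.05 N m).
- regulator: the fixed regulator: grey block, 92 mm (x) by 215 mm (y), reaching from y = -60 to +155 mm, top 22 mm above the slab. Origin on the slab under the knob's axis; x along the long raised mark (20 mm long; the other marks are short), y from the knob towards the parked lock hood, z up.
- knob_grip (a point): point on the knob's upright axis at the height to grip, 50 mm above the slab; axes are the fixed regulator's, not the knob's. The knob is an upright bar 40 mm long, 10 mm thick, from 28 to 60 mm above the slab, on a thin stem; its pointer end (narrow nose, white line on top) stands (1.5 - knob angle) rad counter-clockwise from x, seen from above.
- lock (a joint): travel of the lock hood, m: 0 parked, 0.100 fully home over the knob (end stop). It slides along -y of the knob_grip frame; friction about 2.5 N; stays where it is left.
- lock_grip (a point): centre of the black rib on the lock hood, 90 mm above the slab, moves with the hood; axes as the regulator. Rib 12 mm thick (x), 40 long (y), from 69 to 99 mm above the slab. The hood is an aluminium tunnel 58 mm wide (x), 52 long (y), top at 69 mm, open at both y ends; parked, its centre is 100 mm from the knob's axis.
- rest: the clip's fixed rest: dark wooden block 50 (x) by 64 (y) by 20 mm, with an upright aluminium tongue 4 mm thick (x), 34 mm wide (y) that rises to 75 mm above the slab. Origin under its centre.
- clip_grip (a point): midway between the handles of the loose wooden spring clip (60 g, 97 mm tall, 28 wide along y), 45 mm above its hinge pin, 9 below the handles' tops. z up the clip, x the squeezing direction, y along the pin. Starts upright, shut jaws (4.6 mm gap) astride the rest's tongue. Handles outside: 53 mm apart at the top shut, 26 and parallel fully open (stop); 3 N a side starts it, 8 N at the stop.
- clip_mouth (a point): point midway between the two jaw tips of the clip, 42 mm below the hinge pin and 87 mm below clip_grip; same axes.
- clip_front (a joint): opening of the clip half on its -x side, rad: 0 shut, 0.3 fully open (stop). With both halves at 0.3 the jaw tips are about 29 mm apart inside.
- clip_back (a joint): opening of the clip half on its +x side, rad: 0 shut, 0.3 fully open.
- card_edge (a point): middle of the top edge of the upright record card (rigid white plastic, 3 mm thick, 90 mm wide), 110 mm above the slab; x is across the card's thickness, y along the edge, z up. The card stands fixed in a wooden block 50 by 120 by 20 mm.
- jar: bystander: small glass jar, radius 25, 62 mm tall; origin under its centre
- cap: bystander: blue spray bottle cap, radius 14, 26 mm tall; origin under its centre
- brush: bystander: wooden-handled scrub brush, about 190 mm long, 50 mm wide, 40 mm high, lying bristles down along its x axis
- soapdish: bystander: stainless soap dish with soap, 85 by 125 by 23 mm; origin under its centre
- cup: bystander: white plastic cup, radius 36, 80 mm tall; origin under its centre
- collar: bystander: brass pipe collar, radius 21, 18 mm tall; origin under its centre
Not all that is in view belongs to the job. Leave any purple look-alike of the part that bears card_edge alone. Of the things that look like the part that bears clip_grip, the larger one is meant.

How it is judged (in metres and radians):
On the way, in this order (a step that is already met when the one before it is completed fails the run):
1. the knob's pointer is on the long mark, the lock still parked (value of joint knob between 1.37 and 1.63 rad and value of joint lock below 0.04 m), for 0.2 s.
2. the lock hood is fully home over the knob, the knob still on the mark (value of joint knob between 1.37 and 1.63 rad and value of joint lock above 0.092 m), for 0.2 s.
3. the clip is squeezed open and lifted off its rest (value of joint each of clip_front, clip_back above 0.18 rad and distance of clip_mouth from where it was at the start of the episode above 0.05 m and contact force between clip and the fingers above 3 N), for 0.2 s.
At the end, for the whole second after the job is handed in: Knob within 0.13 rad of the mark, hood within 8 mm of home; clip held still, halves open over 0.18 rad, upright (0.25 rad), in line (0.3 rad), card edge 8-37 mm above the jaw tips, within 20 mm of its middle, clip and arm off the card (0.5 N) (all of step 2 and value of joint each of clip_front, clip_back above 0.18 rad and contact force between clip and the fingers above 3 N and contact force between each of clip, the arm and card below 0.5 N and z of card_edge in the frame of clip_mouth between 0.008 and 0.037 m and x of card_edge in the frame of clip_mouth between -0.01 and 0.01 m and y of clip_mouth in the frame of card_edge between -0.02 and 0.02 m and angle between the y axis of clip_mouth and the y axis of card_edge, either way round below 0.3 rad and angle between clip_mouth's own z axis and vertical below 0.25 rad and linear speed of clip below 0.03 m/s); the arm keeps its last pose, push and grip.
It fails at once if a bystander was moved more than 30 mm (distance of any of jar, cap, brush, soapdish, cup, collar from where it was at the start of the episode above 0.03 m).
It also fails if it takes over 61 s, if anything falls off the work surface, if the arm or the gripper's body presses on something with over 40 N, if the wrist force passes 120 N, or if a joint passes its speed limit or range.

## Working session

There is one attempt and no reset: what is moved stays moved. The work goes in short steps, Python scripts to look and compute and a tool call to move; the robot and the scene stay as the last step left them, time stands still between calls to the robot, and variables do not carry over. Pictures are saved under pics/ and viewed, about 8 in all and at most 12, crops included, and the job is handed in when it is done.

Besides the shell and the picture viewer there is one more tool, called after "Request:" as name([rows], argument=value, ...), one row to a line, values as JSON. play_rows: Moves the arm, as the interface text tells. Its arguments: {"type":"object","properties":{"plan":{"type":"array"}},"required":["plan"]}

```bash
mkdir -p pics; cat > h.py <<'E'
from rig import *
import numpy as np, cv2
def cam(n):
    p=camera_params(n); return np.array(p["intrinsics"]),np.array(p["R"]),np.array(p["t"])
def ray(n,u,v,z):
    K,R,t=cam(n); d=R.T@np.linalg.inv(K)@[u,v,1]; c=-R.T@t
    return c+d*(z-c[2])/d[2]
def proj(n,X):
    K,R,t=cam(n); q=K@(R@np.array(X)+t); return q[:2]/q[2]
def two(a,b):  # triangulate scene px a, top px b
    P=[cam(n)[0]@np.c_[cam(n)[1],cam(n)[2]] for n in("scene","top")]
    X=cv2.triangulatePoints(P[0],P[1],np.array(a,float).reshape(2,1),np.array(b,float).reshape(2,1))[:,0]; return X[:3]/X[3]
def snap(n,f,crop=None,s=1):
    im=capture(n)[:,:,::-1]
    if crop: u0,v0,u1,v1=crop; im=im[v0:v1,u0:u1]
    im=cv2.resize(im,None,fx=s,fy=s,interpolation=cv2.INTER_CUBIC); cv2.imwrite("pics/"+f,im)
E
python3 - <<'E'
from h import *
snap("scene","s0.png",s=1.5);snap("top","t0.png",s=1.5)
for n in("scene","top"):
    K,R,t=cam(n);print(n,K.round(1).tolist(),(-R.T@t).round(3),R.round(3).tolist())
print(read_state())
E
```

```text
scene [[482.4, 0.0, 247.6], [0.0, 482.4, 193.0], [0.0, 0.0, 1.0]] [1.194 0.516 0.918] [[-0.623, 0.782, 0.018], [0.538, 0.445, -0.716], [-0.567, -0.436, -0.698]]
top [[414.8, 0.0, 250.0], [0.0, 414.8, 188.2], [0.0, 0.0, 1.0]] [0.408 0.004 1.413] [[-0.009, -1.0, -0.003], [-0.993, 0.01, -0.119], [0.12, 0.001, -0.993]]
{'time_s': 0.1, 'joint_positions': array([ 6.58054746e+01,  3.02721213e+01,  8.21501688e+01,  1.67342923e-04,
        6.76898725e+01, -1.02281554e+01]), 'qvel': array([-0.08229681, -0.07135749, -0.20911441,  0.01078687, -0.0225829 ,
        0.09465798]), 'tau': array([ 7.94606535e-05, -4.40986454e+01, -1.77151269e+01,  6.35245861e-02,
        5.34506876e-02, -3.35861523e-05]), 'position': array([0.15054561, 0.60590694, 0.22167954]), 'tcp_rot': array([[-9.70437147e-01,  2.41352639e-01, -8.04761422e-04],
       [ 2.41353726e-01,  9.70435569e-01, -1.78454007e-03],
       [ 3.50265654e-04, -1.92601614e-03, -9.99998084e-01]]), 'force': array([ 0.36937563, -0.69998009, -0.17480506]), 'moment': array([ 0.03198339, -0.00163953,  0.00112628]), 'opening': 0.996679862797907}
```

View pics/s0.png

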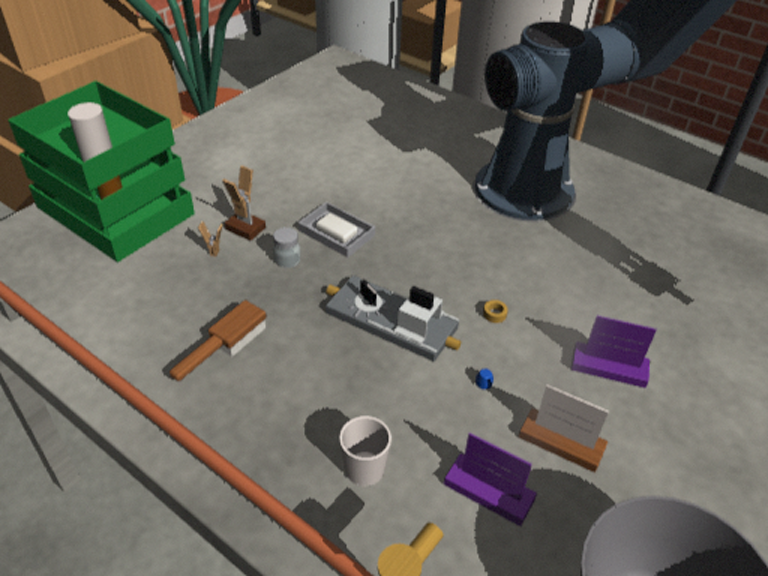

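View pics/t0.png

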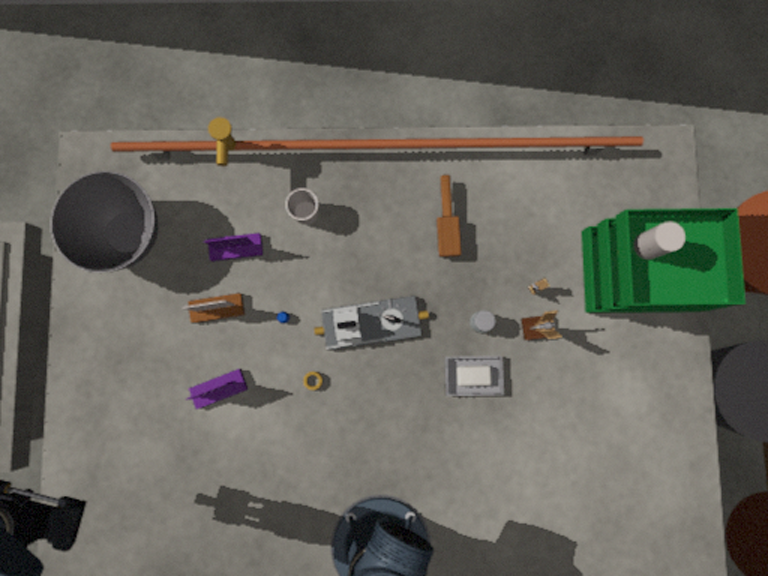

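The scene picture shows the regulator at about (395,315) with its knob at (368,295) and hood at (420,310). The white card stands in a brown block at (565,430), between purple look-alikes at (612,350) and (490,480), so I take the white one. Two clips are in view: a small one at (210,238) and a larger one on its dark rest at (243,200). The larger one is meant. Next I'll look at enlarged crops.

```bash
python3 - <<'E'
from h import *
a=capture("top")[:,:,::-1].copy();b=capture("scene")[:,:,::-1].copy()
r=lambda im,u0,v0,w,h,s:cv2.resize(im[v0:v0+h,u0:u0+w],None,fx=s,fy=s,interpolation=cv2.INTER_CUBIC)
# top knob, scene knob
m=np.vstack([np.hstack([r(a,205,190,90,50,4.4),r(b,210,175,105,67,4)[:220,:396]]),
 np.hstack([r(a,340,180,66,62,6)[:372,:396],r(b,125,105,66,62,6)[:372,:396]])])
print(m.shape);cv2.imwrite("pics/c1.png",m)
m=np.hstack([r(a,115,185,60,40,6.5),r(b,335,250,80,65,4)[:260]]);cv2.imwrite("pics/c2.png",m);print(m.shape)
E
```

```text
(592, 792, 3)
(260, 710, 3)
```

View pics/c1.png

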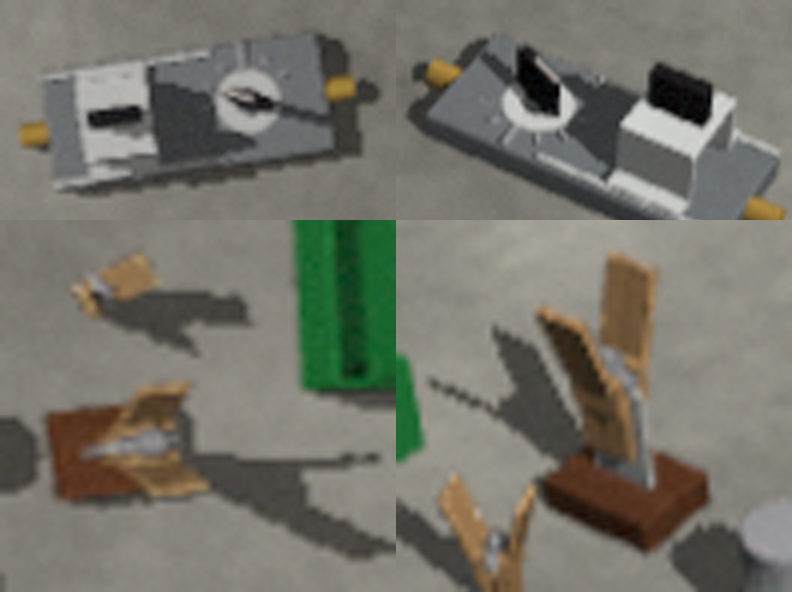

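View pics/c2.png

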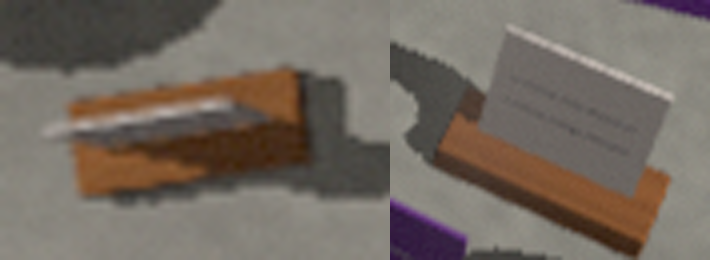

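```bash
cat > m.py <<'E'
from h import *
np.set_printoptions(precision=4,suppress=True)
T=lambda u,v,s,u0,v0,du=0,dv=0:(u0+(u-du+.5)/s-.5,v0+(v-dv+.5)/s-.5)
k=lambda u,v:T(u,v,4.4,205,190); ks=lambda u,v:T(u,v,4,210,175,396)
c=lambda u,v:T(u,v,6,340,180,0,220); cs=lambda u,v:T(u,v,6,125,105,396,220)
d=lambda u,v:T(u,v,6.5,115,185); ds=lambda u,v:T(u,v,4,335,250,390)
print("reg corners",[ray("top",*k(*p),.022)[:2] for p in[(318,35),(333,150),(42,78),(55,190)]])
print("disk top/scene",ray("top",*k(248,100),.026),ray("scene",*ks(540,104),.026))
print("knob bar top",ray("top",*k(226,94),.06),ray("top",*k(272,103),.06))
print("knob bar scene",ray("scene",*ks(520,50),.06),ray("scene",*ks(557,88),.06))
print("mark",ray("top",*k(240,47),.023),ray("top",*k(245,68),.023))
print("rib top",ray("top",*k(88,118),.099),ray("top",*k(142,112),.099),"scene",ray("scene",*ks(652,68),.099),ray("scene",*ks(713,93),.099))
for p,q in[((163,387),(560,316)),((178,491),(632,262)),((170,439),(596,289))]: print("clip",two(cs(*q),c(*p)))
print("clip edge dir",two(cs(540,308),c(135,390)),two(cs(580,325),c(190,383)))
print("rest scene",[ray("scene",*cs(*p),.02)[:2] for p in[(545,485),(708,487),(648,528)]],"top",[ray("top",*c(*p),.02)[:2] for p in[(48,412),(58,498)]])
print("card",[ray("top",*d(*p),.11)[:2] for p in[(45,132),(228,102)]],[ray("scene",*ds(*p),.11)[:2] for p in[(673,97),(507,27)]])
E
python3 m.py
```

```text
reg corners [array([ 0.5428, -0.0842]), array([ 0.4549, -0.0941]), array([0.5118, 0.1271]), array([0.4267, 0.1172])]
disk top/scene [ 0.4933 -0.0299  0.026 ] [ 0.4952 -0.0273  0.026 ]
knob bar top [ 0.4958 -0.0128  0.06  ] [ 0.4888 -0.0468  0.06  ]
knob bar scene [ 0.4918 -0.0472  0.06  ] [ 0.5039 -0.0072  0.06  ]
mark [ 0.534  -0.0243  0.023 ] [ 0.5179 -0.028   0.023 ]
rib top [0.4769 0.0872 0.099 ] [0.4809 0.0483 0.099 ] scene [0.4847 0.0505 0.099 ] [0.4787 0.0917 0.099 ]
clip [ 0.4993 -0.3552  0.1305]
clip [ 0.4465 -0.3618  0.129 ]
clip [ 0.473  -0.3585  0.1296]
clip edge dir [ 0.5056 -0.3473  0.1405] [ 0.4938 -0.3624  0.1211]
rest scene [array([ 0.503 , -0.3816]), array([ 0.4535, -0.3197]), array([ 0.494 , -0.3199])] top [array([ 0.4934, -0.3208]), array([ 0.4454, -0.3246])]
card [array([0.5158, 0.4114]), array([0.5296, 0.3229])] [array([0.5171, 0.4108]), array([0.5311, 0.322 ])]
```

The regulator origin is about (0.494, -0.029) at 8.2° yaw, and the hood-to-knob distance measures 99 mm against the given 100. The pointer is at about 75° world. The clip mouth midline is about (0.473, -0.358) with handle tops near z = 0.13 and handles 53 mm apart, as given. The card middle is (0.523, 0.367), measured width 90 mm. I'll move to above the knob.

Request:
play_rows([
  [[0.34,-0.635,0,0,0,-0.0253,1],[0.34,-0.635,0,0,0,-0.0253,1],[0.34,-0.635,0,0,0,-0.0253,1],[0.34,-0.635,0,0,0,-0.0253,1],[0.34,-0.635,0,0,0,-0.0253,1],[0.34,-0.635,0,0,0,-0.0253,1],[0.34,-0.635,0,0,0,-0.0253,1],[0.34,-0.635,0,0,0,-0.0253,1],[0.34,-0.635,0,0,0,-0.0253,1],[0.34,-0.635,0,0,0,-0.0253,1]],
])

```text
time_s: 1.2
position: [0.3213, 0.2877, 0.2226]
tcp_rot: [[-0.505, 0.863, 0.0], [0.863, 0.505, 0.0], [-0.0, 0.0, -1.0]]
force: [1.7, 0.2, 0.5]
opening: 1.001
```

Request:
play_rows([
  [[0.34,-0.635,0,0,0,-0.0253,1],[0.34,-0.635,0,0,0,-0.0253,1],[0.34,-0.635,0,0,0,-0.0253,1],[0.34,-0.635,0,0,0,-0.0253,1],[0.34,-0.635,0,0,0,-0.0253,1],[0.34,-0.635,0,0,0,-0.0253,1],[0.34,-0.635,0,0,0,-0.0253,1],[0.34,-0.635,0,0,0,-0.0253,1],[0.34,-0.635,0,0,0,-0.0253,1],[0.34,-0.635,0,0,0,-0.0253,1],[0,0,0,0,0,0,1],[0,0,0,0,0,0,1]],
])

```text
time_s: 2.4
position: [0.4906, -0.029, 0.2222]
tcp_rot: [[0.261, 0.965, -0.001], [0.965, -0.261, 0.001], [0.0, -0.001, -1.0]]
force: [0.5, -0.3, -1.1]
opening: 0.999
```

Request:
play_rows([
  [[0.06,0,-0.6,0,0,0,1],[0,0,-0.6,0,0,0,1],[0,0,-0.6,0,0,0,1],[0,0,-0.6,0,0,0,1],[0,0,-0.5,0,0,0,1],[0,0,-0.4,0,0,0,1],[0,0,-0.4,0,0,0,1],[0,0,0,0,0,0,0.3],[0,0,0,0,0,0,-0.2],[0,0,0,0,0,0,-0.5],[0,0,0,0,0,0,-1],[0,0,0,0,0,0,-1]],
])

```text
time_s: 3.6
position: [0.4943, -0.0286, 0.0385]
tcp_rot: [[0.259, 0.966, 0.002], [0.966, -0.259, -0.0], [-0.0, 0.002, -1.0]]
force: [-0.8, -0.0, 0.2]
opening: 0.631
```

Request:
play_rows([
  [[0,0,0,0,0,0,-1],[0,0,0,0,0,0,-1],[0,0,0,0,0,0,-1]],
])

```text
time_s: 3.9
position: [0.4939, -0.0286, 0.0377]
tcp_rot: [[0.26, 0.966, 0.0], [0.966, -0.26, -0.0], [-0.0, 0.0, -1.0]]
force: [0.3, -0.4, 0.7]
opening: 0.356
```

Request:
play_rows([
  [[0,0,0,0,0,0,-1],[0,0,0,0,0,0,-1],[0,0,0,0,0,0,-1],[0,0,0,0,0,0,-1],[0,0,0,0,0,0,-1]],
])

```text
time_s: 4.4
position: [0.4937, -0.0285, 0.0375]
tcp_rot: [[0.26, 0.966, -0.0], [0.966, -0.26, 0.0], [0.0, -0.0, -1.0]]
force: [-0.3, -0.2, -1.1]
opening: 0.113
```

Request:
play_rows([
  [[0,0,0,0,0,-0.041,-1],[0,0,0,0,0,-0.041,-1],[0,0,0,0,0,-0.041,-1],[0,0,0,0,0,-0.041,-1],[0,0,0,0,0,-0.041,-1],[0,0,0,0,0,-0.041,-1],[0,0,0,0,0,-0.041,-1],[0,0,0,0,0,-0.041,-1],[0,0,0,0,0,-0.041,-1],[0,0,0,0,0,0,-1],[0,0,0,0,0,0,-1],[0,0,0,0,0,0,-1]],
])

```text
time_s: 5.6
position: [0.4948, -0.0296, 0.0375]
tcp_rot: [[0.988, 0.152, 0.002], [0.152, -0.988, -0.002], [0.002, 0.002, -1.0]]
force: [1.2, -4.8, -1.8]
opening: 0.113
```

Request:
play_rows([
  [[0,0,0,0,0,0,-0.5],[0,0,0,0,0,0,-0.3],[0,0,0,0,0,0,-0.3],[0,0,0,0,0,0,-0.3],[0,0,0.5,0,0,0,-0.3],[0,0,0.8,0,0,0,-0.3],[0,0,0.8,0,0,0,-0.3],[0,0,0.8,0,0,0,-0.3],[0,0,0,0,0,0,-0.3]],
])

```text
time_s: 6.5
position: [0.4973, -0.0291, 0.1875]
tcp_rot: [[0.989, 0.149, 0.011], [0.149, -0.989, -0.003], [0.011, 0.005, -1.0]]
force: [1.1, 0.2, 0.3]
opening: 0.348
```

```bash
python3 - <<'E'
from h import *
a=capture("top")[:,:,::-1];b=capture("scene")[:,:,::-1]
r=lambda im,u0,v0,w,h,s:cv2.resize(im[v0:v0+h,u0:u0+w],None,fx=s,fy=s,interpolation=cv2.INTER_CUBIC)
cv2.imwrite("pics/k1.png",np.hstack([r(a,205,180,90,60,4.4),r(b,210,175,100,66,4)[:264]]))
E
```

```text
(no output)
```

View pics/k1.png

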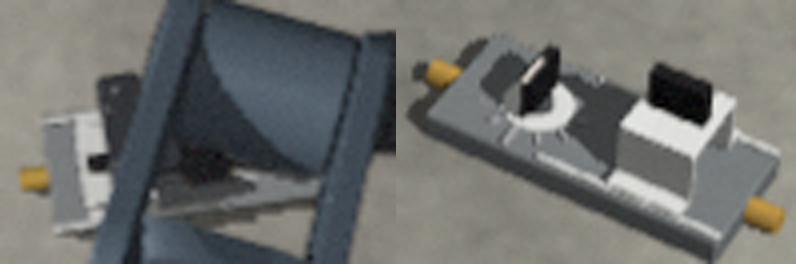

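```bash
python3 - <<'E'
exec(open('m.py').read().split('print("reg')[0])
a,b=ray("scene",*ks(527,77),.06),ray("scene",*ks(557,47),.06);print(a,b,np.degrees(np.arctan2((a-b)[1],(a-b)[0])))
for yaw in(0,8.2,16):
    e=np.array([np.cos(np.radians(yaw)),np.sin(np.radians(yaw)),0])*.02
    for s in(1,-1):
        u,v=proj("scene",np.array([.494,-.029,.06])+s*e);print(yaw,s,(u-210)*4+396,(v-175)*4)
E
```

```text
[ 0.5082 -0.0281  0.06  ] [ 0.4744 -0.0306  0.06  ] 4.223160311039821
0 1 518.6110463249948 79.73484726995787
0 -1 557.7478539179428 46.24414861357366
8.2 1 522.3092161503488 81.57498768798246
8.2 -1 554.0882773635891 44.47117563606662
16 1 526.1417610728242 82.96919302191293
16 -1 550.3162195928779 43.13164071139761
```

The pointer now stands along the long mark: in the right crop the nose runs (527,80) to (556,48), against a predicted (522,82) to (554,44). Next is the hood rib.

Request:
play_rows([
  [[-0.031,0.18,0,0,0,0.0455,0.2],[-0.031,0.18,0,0,0,0.0455,0.2],[-0.031,0.18,0,0,0,0.0455,0.2],[-0.031,0.18,0,0,0,0.0455,0.2],[-0.031,0.18,0,0,0,0.0455,0.2],[-0.031,0.18,0,0,0,0.0455,0.2],[-0.031,0.18,0,0,0,0.0455,0.2],[-0.031,0.18,0,0,0,0.0455,0.2],[-0.031,0.18,0,0,0,0.0455,0.2],[-0.031,0.18,0,0,0,0.0455,0.2],[-0.031,0.18,0,0,0,0.0455,0.2],[0,0,0,0,0,0,0.2]],
])

```text
time_s: 7.8
position: [0.4747, 0.0714, 0.1806]
tcp_rot: [[-0.151, 0.988, -0.005], [0.989, 0.151, 0.001], [0.001, -0.005, -1.0]]
force: [0.4, -1.1, -0.1]
opening: 0.598
```

Request:
play_rows([
  [[0,0,-0.5,0,0,0,0.2],[0,0,-0.5,0,0,0,0.2],[0,0,-0.5,0,0,0,0.2],[0,0,-0.4,0,0,0,0.2],[0,0,-0.35,0,0,0,0.2],[0,0,0,0,0,0,0.2],[0,0,0,0,0,0,-0.1]],
])

```text
time_s: 8.5
position: [0.4766, 0.0701, 0.0694]
tcp_rot: [[-0.146, 0.989, -0.001], [0.989, 0.146, 0.0], [0.0, -0.001, -1.0]]
force: [-0.1, -0.6, 1.0]
opening: 0.565
```

Request:
play_rows([
  [[0.06,0,0.12,0,0,0,-0.1],[0,0,0,0,0,0,-0.5],[0,0,0,0,0,0,-1],[0,0,0,0,0,0,-1],[0,0,0,0,0,0,-1],[0,0,0,0,0,0,-1],[0,0,0,0,0,0,-1],[0,0,0,0,0,0,-1]],
])

```text
time_s: 9.3
position: [0.4791, 0.0705, 0.0759]
tcp_rot: [[-0.149, 0.989, -0.001], [0.989, 0.149, 0.0], [0.0, -0.001, -1.0]]
force: [-0.7, -1.2, -0.2]
opening: 0.14
```

Request:
play_rows([
  [[0.029,-0.198,0,0,0,0,-1],[0.029,-0.198,0,0,0,0,-1],[0.029,-0.198,0,0,0,0,-1],[0.029,-0.198,0,0,0,0,-1],[0.029,-0.198,0,0,0,0,-1],[0.029,-0.198,0,0,0,0,-1],[0.029,-0.198,0,0,0,0,-1],[0.029,-0.198,0,0,0,0,-1],[0.029,-0.198,0,0,0,0,-1],[0.029,-0.198,0,0,0,0,-1],[0.004,-0.03,0,0,0,0,-1],[0,0,0,0,0,0,-1]],
])

```text
time_s: 10.5
position: [0.4931, -0.0286, 0.0759]
tcp_rot: [[-0.148, 0.989, -0.003], [0.989, 0.148, 0.004], [0.004, -0.002, -1.0]]
force: [-4.0, 9.5, 2.6]
opening: 0.133
```

The rib moved 100 mm and I feel about 9.5 N at the stop, so the hood is home. I'll release, lift and head for the clip.

Request:
play_rows([
  [[0,0.02,0,0,0,0,-0.4],[0,0,0,0,0,0,0],[0,0,0,0,0,0,0.5],[0,0,0,0,0,0,1],[0,0,0.5,0,0,0,1],[0,0,0.8,0,0,0,1],[0,0,0.8,0,0,0,1],[0,-0.3,0.6,0,0,0,1],[0,-0.5,0,0,0,0,1],[-0.03,-0.6,0,0,0,0,1],[-0.03,-0.6,0,0,0,0,1],[-0.03,-0.6,0,0,0,0,1]],
])

```text
time_s: 11.7
position: [0.4904, -0.1607, 0.2115]
tcp_rot: [[-0.15, 0.989, 0.002], [0.989, 0.15, -0.001], [-0.002, 0.002, -1.0]]
force: [1.0, 1.0, -0.5]
opening: 0.992
```

Request:
play_rows([
  [[-0.03,-0.6,0,0,0,0,1],[-0.03,-0.6,0,0,0,0,1],[-0.03,-0.6,0,0,0,0,1],[-0.03,-0.6,0,0,0,0,1],[-0.03,-0.6,0,0,0,-0.005,1],[-0.03,-0.6,0,0,0,-0.006,1],[-0.03,-0.4,0,0,0,0,1],[0,0,0,0,0,0,1],[0,0,0,0,0,0,1]],
])

```text
time_s: 12.6
position: [0.4791, -0.3585, 0.2108]
tcp_rot: [[-0.115, 0.993, -0.001], [0.993, 0.115, 0.001], [0.001, -0.0, -1.0]]
force: [0.5, -0.6, -0.6]
opening: 0.995
```

```bash
python3 - <<'E'
from h import *
s=read_state();print(s['position'],s['tcp_rot'])
b=capture("scene")[:,:,::-1]
r=lambda im,u0,v0,w,h,s:cv2.resize(im[v0:v0+h,u0:u0+w],None,fx=s,fy=s,interpolation=cv2.INTER_CUBIC)
cv2.imwrite("pics/p1.png",np.hstack([r(b,115,85,90,85,5),r(b,205,170,70,85,5)]))
E
```

```text
[ 0.47914889 -0.35847336  0.21075298] [[-1.15212228e-01  9.93340773e-01 -5.00428110e-04]
 [ 9.93339913e-01  1.15212809e-01  1.35157738e-03]
 [ 1.40023265e-03 -3.41376974e-04 -9.99998961e-01]]
```

View pics/p1.png

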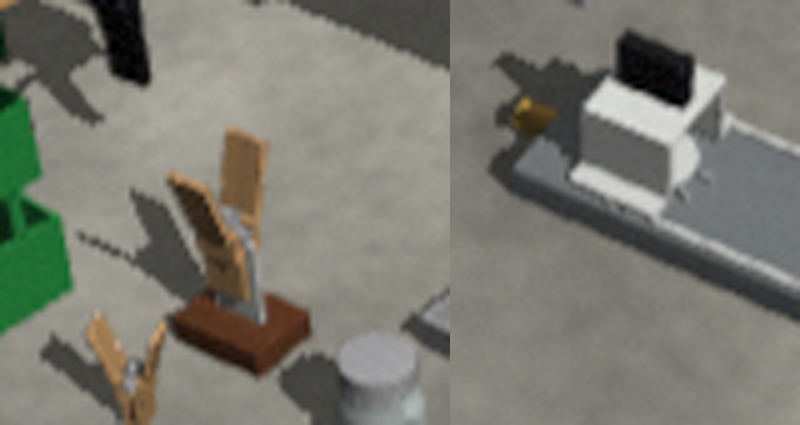

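The hood is home over the knob (right half, rib at (655,70)). The large clip stands on its rest at (235,210), with the small look-alike separate at (130,370). I'll descend on the large one.

Request:
play_rows([
  [[-0.12,0,-0.4,0,0,0,1],[0,0,-0.4,0,0,0,1],[0,0,-0.4,0,0,0,1],[0,0,-0.4,0,0,0,1],[0,0,-0.3,0,0,0,1],[0,0,-0.25,0,0,0,1],[0,0,0,0,0,0,1],[0,0,0,0,0,0,0.6],[0,0,0,0,0,0,0.3],[0,0,0,0,0,0,0.1],[0,0,0,0,0,0,0],[0,0,0,0,0,0,-0.1]],
])

```text
time_s: 13.85
position: [0.4736, -0.3593, 0.1041]
tcp_rot: [[-0.116, 0.993, 0.001], [0.993, 0.116, -0.001], [-0.001, 0.001, -1.0]]
force: [0.9, -0.6, 5.4]
opening: 0.63
```

Request:
play_rows([
  [[0,0,0,0,0,0,-0.3],[0,0,0,0,0,0,-0.5],[0,0,0,0,0,0,-0.7],[0,0,0,0,0,0,-1],[0,0,0,0,0,0,-1],[0,0,0,0,0,0,-1],[0,0,0,0,0,0,-1]],
])

```text
time_s: 14.55
position: [0.4738, -0.3602, 0.1061]
tcp_rot: [[-0.116, 0.993, 0.001], [0.993, 0.116, -0.003], [-0.003, 0.001, -1.0]]
force: [-3.1, 1.0, 13.0]
opening: 0.286
```

Request:
play_rows([
  [[0,0,0.06,0,0,0,-1],[0,0,0.1,0,0,0,-1],[0,0,0.1,0,0,0,-1],[0,0,0.2,0,0,0,-1],[0,0,0.2,0,0,0,-1],[0,0,0.3,0,0,0,-1],[0,0,0.4,0,0,0,-1],[0,0,0.4,0,0,0,-1],[0,0,0.4,0,0,0,-1],[0,0,0.4,0,0,0,-1],[0,0,0,0,0,0,-1],[0,0,0,0,0,0,-1]],
])

```text
time_s: 15.75
position: [0.4735, -0.3589, 0.2319]
tcp_rot: [[-0.116, 0.993, 0.001], [0.993, 0.116, -0.001], [-0.001, 0.0, -1.0]]
force: [-0.2, 0.4, -0.9]
opening: 0.288
```

```bash
python3 - <<'E'
from h import *
s=read_state();print(s['position'],s['force'],s['opening'])
b=capture("scene")[:,:,::-1]
cv2.imwrite("pics/l1.png",cv2.resize(b[60:180,105:205],None,fx=5,fy=5,interpolation=cv2.INTER_CUBIC))
E
```

```text
[ 0.47346283 -0.35894069  0.23191408] [-0.15886136  0.36827259 -0.91264969] 0.28833509589770645
```

View pics/l1.png

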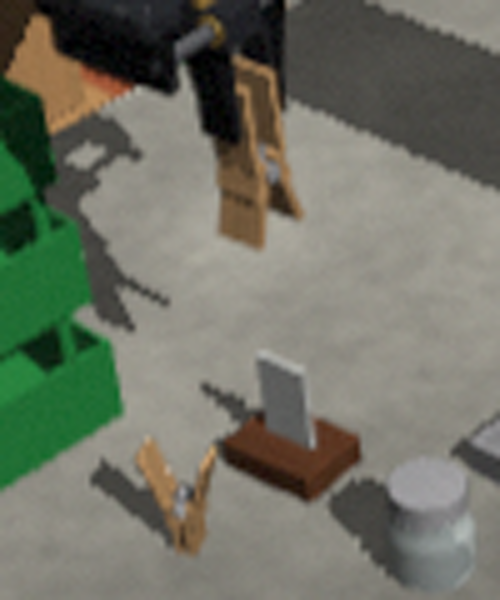

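```bash
python3 - <<'E'
from h import *
K,R,t=cam("scene");c=-R.T@t
for p in[(260,226),(241,242)]:
    d=R.T@np.linalg.inv(K)@[105+p[0]/5,60+p[1]/5,1]
    for x in (.4735,.4735+.0165): print(p,x,c+d*(x-c[0])/d[0])
E
```

```text
(260, 226) 0.4735 [ 0.4735     -0.35697008  0.16658087]
(260, 226) 0.49 [ 0.49       -0.33697546  0.18377804]
(241, 242) 0.4735 [ 0.4735     -0.37496553  0.14825686]
(241, 242) 0.49 [ 0.49       -0.35455885  0.16587362]
```

The clip is gripped wide open and lifted clear, with jaw tips about 66 mm below the TCP and in line with the tool. I'll carry it to above the card.

Request:
play_rows([
  [[0.02,0.3,0,0,0,0,-1],[0.05,0.6,0,0,0,0,-1],[0.05,0.7,0,0,0,0,-1],[0.05,0.7,0,0,0,0,-1],[0.05,0.7,0,0,0,0,-1],[0.05,0.7,0,0,0,0,-1],[0.05,0.7,0,0,0,0,-1],[0.05,0.7,0,0,0,0,-1],[0.05,0.7,0,0,0,0,-1],[0.05,0.7,0,0,0,0,-1],[0.05,0.7,0,0,0,0,-1],[0.05,0.7,0,0,0,0,-1]],
])

```text
time_s: 17.0
position: [0.5004, 0.0384, 0.2305]
tcp_rot: [[-0.116, 0.993, -0.003], [0.993, 0.116, 0.001], [0.001, -0.003, -1.0]]
force: [0.7, -0.3, -0.2]
opening: 0.287
```

Request:
play_rows([
  [[0.05,0.7,0,0,0,0.002,-1],[0.05,0.7,0,0,0,0.002,-1],[0.05,0.7,0,0,0,0.002,-1],[0.05,0.7,0,0,0,0.002,-1],[0.05,0.7,0,0,0,0.002,-1],[0.05,0.7,0,0,0,0.002,-1],[0.05,0.7,0,0,0,0,-1],[0.05,0.7,0,0,0,0,-1],[0.05,0.5,0,0,0,0,-1],[0.05,0.3,0,0,0,0,-1],[0,0,0,0,0,0,-1],[0,0,0,0,0,0,-1]],
])

```text
time_s: 18.2
position: [0.5261, 0.3552, 0.2307]
tcp_rot: [[-0.153, 0.988, -0.002], [0.988, 0.153, -0.002], [-0.001, -0.002, -1.0]]
force: [-0.5, -0.5, -0.8]
opening: 0.288
```

Request:
play_rows([
  [[-0.054,0.19,0,0,0,0,-1],[0,0,-0.4,0,0,0,-1],[0,0,-0.3,0,0,0,-1],[0,0,0,0,0,0,-1],[0,0,0,0,0,0,-1]],
])

```text
time_s: 18.7
position: [0.5243, 0.365, 0.1967]
tcp_rot: [[-0.152, 0.988, -0.0], [0.988, 0.152, -0.0], [-0.0, -0.0, -1.0]]
force: [0.2, -0.6, 0.5]
opening: 0.287
```

```bash
python3 - <<'E'
from h import *
s=read_state();print(s['position'],s['force'],s['opening'])
b=capture("scene")[:,:,::-1]
cv2.imwrite("pics/d1.png",cv2.resize(b[205:320,325:425],None,fx=5,fy=5,interpolation=cv2.INTER_CUBIC))
E
```

```text
[0.52434791 0.36496823 0.19674136] [ 0.16300464 -0.56131325  0.51607436] 0.2874743164907581
```

View pics/d1.png

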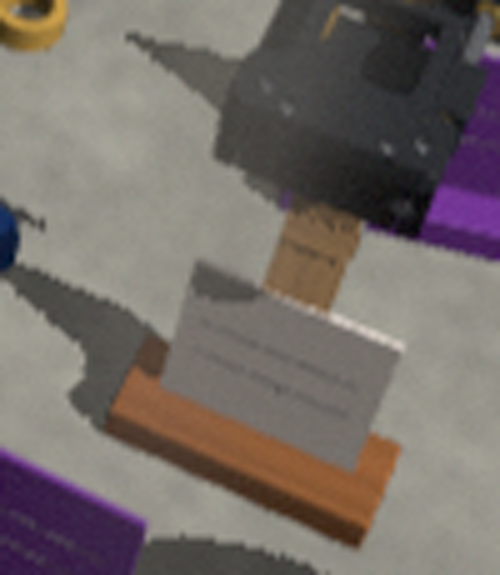

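```bash
python3 - <<'E'
from h import *
x=np.array([.988,.152,0]);y=np.array([-.152,.988,0])
for n,dx in(("front jaw",.016),("back jaw",-.016)):
    for z in(.131,.125,.14):
        print(n,z,[((proj("scene",np.array([.5243,.365,z])+dx*x+s*y)-[325,205])*5).round(0) for s in(-.014,.014)])
print("card",[((proj("scene",p)-[325,205])*5).round(0) for p in([.5165,.411,.11],[.5303,.3225,.11])])
E
```

```text
front jaw 0.131 [array([259., 280.]), array([325., 308.])]
front jaw 0.125 [array([256., 289.]), array([322., 317.])]
front jaw 0.14 [array([263., 267.]), array([330., 295.])]
back jaw 0.131 [array([284., 228.]), array([349., 255.])]
back jaw 0.125 [array([281., 237.]), array([346., 264.])]
back jaw 0.14 [array([289., 214.]), array([354., 241.])]
card [array([403., 344.]), array([196., 256.])]
```

The front jaw tip edge is seen at (265,290)-(328,311), against a predicted (259,280)-(325,308). So the jaw is in front of the card and above its edge, as intended. I'll lower slowly.

Request:
play_rows([
  [[-0.02,0,-0.1,0,0,0,-1],[0,0,-0.1,0,0,0,-1],[0,0,-0.1,0,0,0,-1],[0,0,-0.1,0,0,0,-1],[0,0,-0.1,0,0,0,-1],[0,0,0,0,0,0,-1]],
])

```text
time_s: 19.35
position: [0.5227, 0.3652, 0.1704]
tcp_rot: [[-0.153, 0.988, -0.002], [0.988, 0.153, -0.001], [-0.001, -0.002, -1.0]]
force: [-0.2, -0.6, 0.3]
opening: 0.288
```

Request:
play_rows([
  [[0,0,-0.1,0,0,0,-1],[0,0,-0.1,0,0,0,-1],[0,0,-0.07,0,0,0,-1],[0,0,0,0,0,0,-1],[0,0,0,0,0,0,-1],[0,0,0,0,0,0,-1],[0,0,0,0,0,0,-1]],
])

```text
time_s: 20.05
position: [0.5235, 0.3656, 0.1583]
tcp_rot: [[-0.153, 0.988, 0.001], [0.988, 0.153, 0.0], [0.0, 0.001, -1.0]]
force: [0.1, 0.4, -1.5]
opening: 0.285
```

```bash
python3 - <<'E'
from h import *
s=read_state();print(s['position'],s['force'],s['moment'],s['opening'])
b=capture("scene")[:,:,::-1]
cv2.imwrite("pics/f1.png",np.hstack([cv2.resize(b[205:320,325:425],None,fx=5,fy=5,interpolation=cv2.INTER_CUBIC),cv2.resize(b[165:280,205:265],None,fx=5,fy=5,interpolation=cv2.INTER_CUBIC)]))
x=np.array([.988,.152,0]);y=np.array([-.152,.988,0]);p=np.r_[s['position'][:2],.092]
for dx in(.016,-.016):print([((proj("scene",p+dx*x+q*y)-[325,205])*5).round(0) for q in(-.014,.014)])
E
```

```text
[0.52345401 0.36558162 0.15832699] [ 0.12205753  0.35563984 -1.4789524 ] [-0.13745875  0.04354002  0.00144667] 0.2853257430190441
[array([242., 337.]), array([306., 365.])]
[array([267., 285.]), array([330., 311.])]
```

View pics/f1.png

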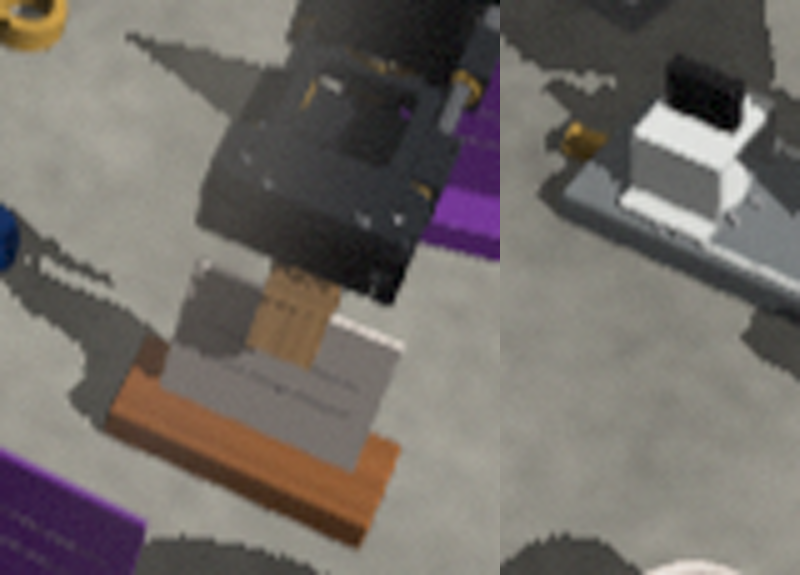

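The front jaw is in front of the card with its tip edge at (248,347)-(310,370), which puts the card edge about 20 mm above the tips. The hood is still home. I'll hold still and check the forces are steady.

Request:
play_rows([
  [[0,0,0,0,0,0,-1],[0,0,0,0,0,0,-1],[0,0,0,0,0,0,-1],[0,0,0,0,0,0,-1],[0,0,0,0,0,0,-1]],
])

```text
time_s: 20.6
position: [0.5233, 0.3655, 0.158]
tcp_rot: [[-0.153, 0.988, 0.0], [0.988, 0.153, 0.0], [-0.0, 0.0, -1.0]]
force: [-0.0, -0.7, -0.9]
opening: 0.291
```

Request:
play_rows([
  [[0,0,0,0,0,0,-1],[0,0,0,0,0,0,-1],[0,0,0,0,0,0,-1]],
])

```text
time_s: 20.9
position: [0.5233, 0.3655, 0.1581]
tcp_rot: [[-0.153, 0.988, 0.0], [0.988, 0.153, -0.0], [-0.0, 0.0, -1.0]]
force: [0.4, 0.4, -1.2]
opening: 0.289
```

```bash
python3 - <<'E'
from h import *
F=[]
for i in range(12):
    capture("top"); F.append(read_state()['force'])
print(np.mean(F,0),np.std(F,0)); s=read_state(); print(s['position'],s['opening'],s['time_s'])
m=np.mean(F,0)
if np.hypot(m[0],m[1])<.8: hand_in(); print("handed in")
E
```

```text
[ 0.20698349 -0.01128711 -0.61119126] [0.26954241 0.42422292 0.35917283]
[0.52326918 0.36548907 0.1580532 ] 0.2887600039265168 21.5
the job is handed in; nothing more can be done
handed in
```

I did all the steps in order and handed the job in at 21.5 s, well inside the 61 s limit; no verdict came back.

- **Knob:** I turned it about 67° clockwise. The gripper released it at about 8.6° world yaw, and the long mark is at about 8.2°. A rough reading from the image afterwards gave about 4°. Both are within the ±7.5° tolerance.
- **Hood:** I slid it 100 mm until it pushed back with 9.5 N at the end stop. The last picture shows it still home.
- **Clip:** The gripper holds the larger clip, with a finger gap of about 25 mm, which matches fully open. It is upright and in line with the card.
- **Position over the card:** The clip is over the middle of the white card's top edge, with that edge about 18–21 mm above the jaw tips.
- **Contact with the card:** The sideways force averaged about 0.2 N over 12 readings. The vertical force averaged -0.6 N, which fits the clip's 60 g weight, so I saw no sign of contact. I could not see the back jaw directly.
- **Disagreements:** The jaw tips appeared 1–2 pixels (about 2–3 mm) from where I predicted, which is inside the tolerances. While I squeezed the clip on its rest, the arm was pushed up about 4 mm with 13 N; this cleared once I lifted it.
- **Bystanders:** None was touched on purpose, but I took no final picture of all of them.

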